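# Drive the stuck stud out of the cue rest

### The arm

A 7-joint arm with a two-finger parallel gripper is mounted at the origin on the work surface. World frame = base frame: x ahead of the robot, y to its left, z up, the work surface at z = 0. Lengths are in m, angles in rad, forces in N, time in s.
With the tool pointing down it reaches from about 0.4 to 0.85 m from the base axis. Payload 10.4 kg.
Tool frame: the origin (TCP) lies at the very end of the fingers, on their centre line; the grasp point (between the pads) lies r.tcp_to_grasp behind it (r.tcp_to_grasp is the distance from the TCP to the grasp point, in m); z points along the fingers, y is the line along which they close (so a half turn about z gives the same grasp; the last joint's range is limited). The gripper opens to 87 mm and grips with 3 to 60 N. Pads are 19 mm wide; open, the fingers measure 117 mm over their backs; the gripper's body (75 mm by 190 mm) begins 51 mm behind the grasp point.
Start: joints at [1.166, 0.332, -0.065, 1.46, 0.022, 1.35, -0.088], TCP at [0.233, -0.58, 0.188] pointing down, gripper open.
Joint ranges: [-2.6, 2.6], [-0.5, 2.12], [-1.47, 1.34], [0.16, 2.42], [-1.27, 4.41], [0.06, 2.06], [-2.6, 2.6]. Speed limits (rad/s): [2.22, 2.22, 2.79, 2.79, 3.14, 3.14, 3.14].

### API

Orientations are given as a unit quaternion [x, y, z, w].
In Python, from bench import monitor, cams, ticket, r gives the robot as it stands.
- The arm moves only by the shell command python3 -m crank 'ROWS' [OPENING] [FORCE]. ROWS is a JSON object whose one key "steps" holds a list of rows, each a list of 2 entries, a list of its own where there are three numbers: the shift along the world's x, y, z in units of 25 mm (1.0 is 25 mm), then the turn, a rotation vector about the world's x, y, z in units of 5 degrees (1.0 is 5 degrees). In form: {"steps": [[[x, y, z], [ax, ay, az]], ...]}. A call has 1 to 10 rows; each row shifts and turns the commanded pose from where the row before left it; what a row does not reach is not made up. A row lasts 1/12 s, in which the tool goes at most 41.7 mm and 7.16 degrees, less where a joint would pass 70% of its speed; a pose out of reach is approached as far as the arm can. A call is refused whole if a number of a shift passes 1 or a number of a turn 1, either way. A call with a gripper value outside its range is refused whole. OPENING is the finger opening in mm, from 0 to 87, set as the call begins (- or left out, the last holds). The fingers move at their own pace and stop on an object; FORCE is the grip in N (left out, the last holds). Time passes only in rows, so rows that do not move let the fingers close. It gives the time, the measured TCP pose, the force, the opening and the grip force at its end, in the units of the state.
- monitor.read_state(): the state, without advancing time (a new reading comes with each control period).
- cams.camera(name): name is "scene" or "top" or "wrist"; returns a dict with "pixels" (400x640x3 uint8, blue, green, red), "z_map" (400x640 float32, m along the optical axis (not along the pixel's ray), 0 where there is no reading), "vfov" (degrees; the focal length in pixels is half the picture's height over the tangent of half this angle, whatever the lens; pixels are square), "cx", "cy" (the principal point, pixels), "k1" (the pictures are not rectified: a ray, as slopes to the right and down, at radius r is drawn at 1 + k1 r^2 times it, then the intrinsics apply), "T" (4x4, takes a point from camera to world coordinates). Camera axes: x right, y up, looking along -z (the intrinsics and any distortion apply to the point x, -y, -z); pixel columns grow to the right and rows downward; lengths in m; the calibration is good to about 2 mm. A picture is of the moment at which its call begins.
- ticket.close_job(): hands the job in; it is judged then, once.
The state is a dict: "time": time; "joint_positions": joint angles; "joint_vel": joint speeds; "joint_torque": joint torques, N m; "ee_pos": TCP position; "eef_rot": TCP orientation; "ft_force": force on the tool from outside, world axes, zero at the start; "torque": the same for the moment, N m; "width": finger opening in m; "grip_force": force on a finger pad.
Only numpy, scipy, OpenCV 4.12 (cv2) and the standard library are available. Lean on these libraries where they do the work, as an engineer would, in place of code of your own. Each camera call takes 0.05 s, during which the arm holds its last target. There are 200 camera calls.

### The job

A steel stud is stuck in the oak cue rest: take the drift from its stand, feel for the knock-out hole in the steel plate with its tip and push the stud out through the underside, so that it lies in the rest's catch tray, then put the drift back upright in its stand. Never bear on the rest with more than 25 N, and leave the mug, the chalk and the mallet where they are.

Things in the scene. Friction and masses are not known exactly. Their poses are not given: they have to be found in the camera images.
- rest: Oak cue rest, fixed: 200 mm long (y); tray floor 100 mm wide (x), 4 mm thick, lips 20 mm high; cheeks to z = 96 mm; cross rail z = 66 to 96 mm with three cue notches on its +x edge (x to +63 mm). A vertical 24 mm bore through the rail on the origin's axis holds the stud, open below. On the rail a 60 x 60 x 10 mm steel plate with a 11.5 mm knock-out hole. Origin: centre of underside, z up.
- plate_mid (a point): On the bore's axis at the plate's upper face, 106 mm over the rest's origin; axes as the rest's. Only the nominal hole centre: the plate was screwed on by eye, so plate and 11.5 mm hole (square-edged, 10 mm deep) sit off it, unmeasured, by up to 4 mm along the rest's x and up to 4 mm along its y. Feel for the hole. The plate does not yield.
- bore_exit (a point): Lower end of the bore on its axis, 66 mm over the rest's origin.
- stud: Loose dark steel cylinder, 23 mm diameter, 30 mm long; origin at the centre of its lower end, z along its axis. It starts upright in the bore, top 14 mm below the plate's upper face, lower end 4 mm below the rail. A sprung shoe in the bore wall holds it by friction, 6 to 15 N, until its top has come down to about the bore's exit; then it drops into the tray.
- stud_mid (a point): Middle of the stud, 15 mm along its axis.
- drift: Loose drift punch standing in its stand: round steel blade 10 mm in diameter from the tip to 64 mm up (flat tip), steel collar 30 mm in diameter from 64 to 72 mm, round wooden handle 20 mm in diameter from 72 to 142 mm. About 0.16 kg. Origin at the tip, z from tip to handle.
- drift_tip (a point): Tip of the drift.
- drift_grip (a point): Middle of the handle, 100 mm above the tip.
- stand: Dark wooden block 80 x 80 x 70 mm, fixed to the table, with a vertical hole of 14 mm diameter (rim chamfered by 2 mm), 66 mm deep. The drift's blade hangs in it, the collar resting on the block's top, the tip 6 mm above the table. Origin: centre of the underside.
- stand_hole (a point): Centre of the stand's hole mouth, at the height of its top, 70 mm over the table.
- mug: White mug, 76 mm wide, 90 mm tall, a bystander; origin under its centre.
- chalk: Cue chalk, 22 mm cube, a bystander; origin under its centre.
- mallet: Hammer with a wooden handle and steel head, lying on the table along y, about 0.3 m long, under 40 mm tall, a bystander.
Mind the look-alikes: they are no part of the job. There is more than one size of the drift; the one meant has the size given above.

How it is judged:
By the outcome, as a careful person would: the job done as asked, in the order asked, and still so for the second after the job is handed in, with the robot touching nothing.
It also fails if it takes over 72 s, if anything falls off the work surface, if the arm or the gripper's body presses on something with over 40 N, if the wrist force passes 120 N, or if a joint passes its speed limit or range.

## Working session

There is one attempt and no reset: what is moved stays moved. The work goes in short steps, Python scripts to look and compute and a shell command to move; the robot and the scene stay as the last step left them, time stands still between calls to the robot, and variables do not carry over. Pictures are saved under pics/ and viewed, at most 10 in all, crops included, and the job is handed in when it is done.

```bash
ls; mkdir -p pics; cat > h.py <<'E'
import numpy as np, cv2, pickle, sys
from bench import monitor, cams, ticket, r
def K(c):
    f=c["pixels"].shape[0]/2/np.tan(np.radians(c["vfov"])/2); return f
def ray(c,u,v):
    f=K(c); d=np.array([(u-c["cx"])/f,(v-c["cy"])/f]); s=d.copy()
    for _ in range(20): s=d/(1+c["k1"]*(s@s))
    return s
def at(c,u,v,z=None):
    "world point: by depth, or on plane z"
    s=ray(c,u,v); T=np.array(c["T"]); d=np.array([s[0],-s[1],-1.])
    if z is None: k=c["z_map"][int(round(v)),int(round(u))]
    else: k=(z-T[2,3])/(T[:3,:3]@d)[2]
    return T[:3,:3]@(d*k)+T[:3,3]
def proj(c,p):
    T=np.array(c["T"]); q=T[:3,:3].T@(np.array(p)-T[:3,3]); s=np.array([q[0]/-q[2],-q[1]/-q[2]])
    s=s*(1+c["k1"]*(s@s)); return s*K(c)+[c["cx"],c["cy"]]
def tri(obs):
    A=np.zeros((3,3));b=np.zeros(3)
    for c,u,v in obs:
        s=ray(c,u,v);T=np.array(c["T"]);d=T[:3,:3]@[s[0],-s[1],-1.];d/=np.linalg.norm(d)
        P=np.eye(3)-np.outer(d,d);A+=P;b+=P@T[:3,3]
    return np.linalg.solve(A,b)
def snap(name,tag):
    c=cams.camera(name); pickle.dump(c,open(f"pics/{tag}.pkl","wb")); cv2.imwrite(f"pics/{tag}.png",c["pixels"]); return c
def load(tag): return pickle.load(open(f"pics/{tag}.pkl","rb"))
def st():
    s=monitor.read_state(); print({k:np.round(s[k],4).tolist() for k in ("time","ee_pos","eef_rot","ft_force","width","grip_force","joint_positions")})
E
python3 - <<'E'
from h import *
np.set_printoptions(precision=4,suppress=True)
for n in("scene","top"):
    c=snap(n,n); print(n,c["vfov"],c["k1"],c["T"])
print(r.tcp_to_grasp); st()
E
```

```text
pics
scene 57.27876320120722 0.007887607369645375 [[-0.3151 -0.7378  0.5969  0.9698]
 [ 0.949  -0.2358  0.2094  0.09  ]
 [-0.0138  0.6325  0.7745  0.6275]
 [ 0.      0.      0.      1.    ]]
top 42.41524337682873 -0.16817944276452026 [[ 0.0088  0.9965 -0.0835  0.4765]
 [-1.      0.0087 -0.0013 -0.0311]
 [-0.0006  0.0835  0.9965  1.2653]
 [ 0.      0.      0.      1.    ]]
0.0187
{'time': 0.1, 'ee_pos': [0.2327, -0.5797, 0.1874], 'eef_rot': [0.9818, 0.1897, -0.0002, -0.0006], 'ft_force': [-0.103, -0.3978, -0.7528], 'width': 0.0871, 'grip_force': 0.0, 'joint_positions': [1.1664, 0.3328, -0.0647, 1.4608, 0.0216, 1.3499, -0.0885]}
```

View pics/scene.png

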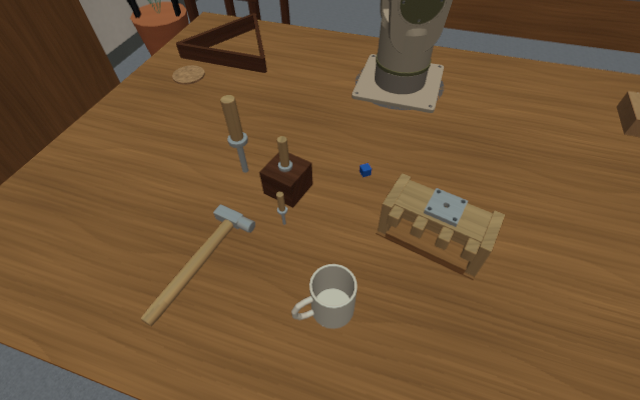

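View pics/top.png

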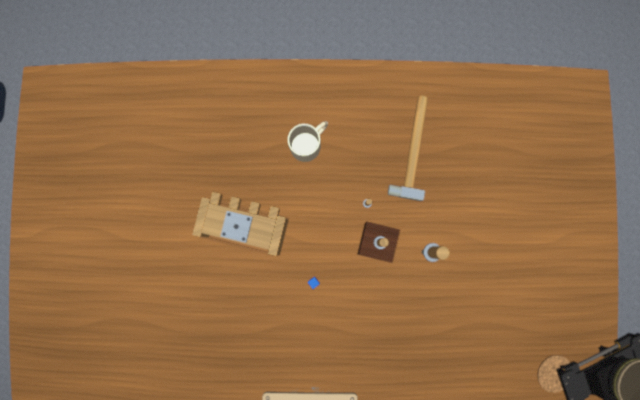

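Candidates for the drift are: in the stand (scene 285,155 / top 381,242), a larger one standing free (scene 236,130 / top 437,253), and a smaller one standing free (scene 282,208 / top 367,203). By the description it is the one in the stand. The other objects are the rest (top 238,227), chalk (314,283), mug (305,142) and mallet (410,150). I'll check with a close crop.

```bash
python3 - <<'E'
from h import *
def crop(t,u,v,w,h):
    return cv2.resize(load(t)["pixels"][v:v+h,u:u+w],(400,300),interpolation=cv2.INTER_CUBIC)
a=np.hstack([crop("scene",245,125,80,60+0),crop("scene",372,170,140,105)])
b=np.hstack([crop("top",345,210,80,60),crop("top",190,182,100,75)])
cv2.imwrite("pics/comp.png",np.vstack([a,b]))
E
```

```text
(no output)
```

View pics/comp.png

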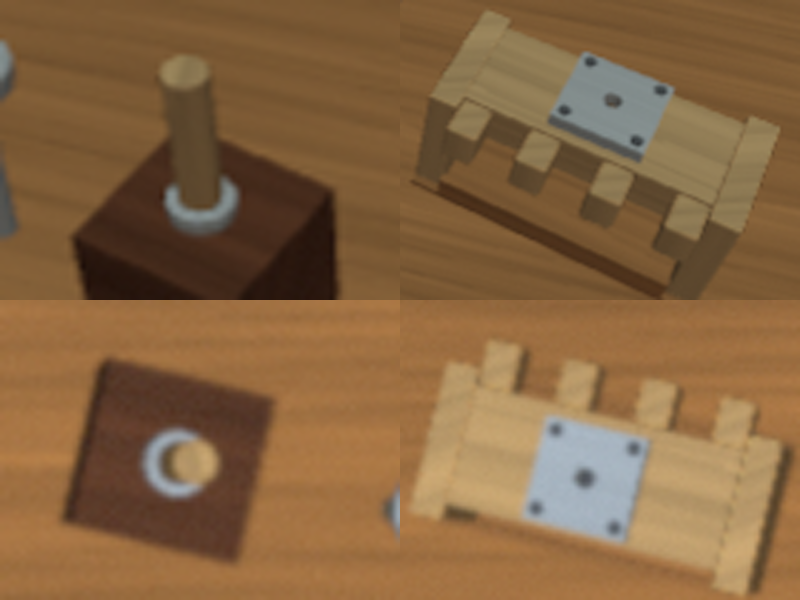

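The crop confirms the choice: a medium drift with its collar resting on the stand. Handle top is at scene (282,139) and top (383.6,242.6). The plate hole is at top (236.3,226.5) and scene (446.2,205).

```bash
python3 - <<'E'
from h import *
np.set_printoptions(precision=4,suppress=True)
s=load("scene");t=load("top")
S=lambda x,y:(245+x/5,125+y/5); R=lambda x,y:(372+(x-400)*.35,170+y*.35)
A=lambda x,y:(345+x/5,210+(y-300)/5); B=lambda x,y:(190+(x-400)/4,182+(y-300)/4)
print("handletop",tri([(s,*S(185,70)),(t,*A(193,163+300))]))
print("hole",tri([(s,*R(612,100)),(t,*B(585,478))]))
print("stand corners top", *[at(t,*A(*p),.07) for p in((106,358),(273,402),(238,562),(68,520))])
print("stand corner tri", tri([(s,*S(333,192)),(t,*A(106,358))]),tri([(s,*S(73,237)),(t,*A(273,402))]))
print("collar",at(t,*A(180,463),.078))
print("plate c", *[at(t,*B(*p),.106) for p in((545,416),(650,438),(626,543),(524,520),(585,478))])
# rest outer corners top z=.096
print("cheeks",*[at(t,*B(*p),.096) for p in((447,362),(415,512),(788,445),(748,595))])
print("mug",at(t,305,142,.09),"chalk",at(t,314,283,.022),"big",at(t,443,253,.2),at(s,230,98),"mallethead",at(t,407,193,.03))
print(*[at(s,*p) for p in((282,140),(446,200),(236,139),(281,196))])
E
```

```text
handletop [ 0.4817 -0.1602  0.1464]
hole [0.5154 0.1679 0.1058]
stand corners top [ 0.5308 -0.1293  0.07  ] [ 0.5109 -0.2073  0.07  ] [ 0.4366 -0.191   0.07  ] [ 0.4557 -0.112   0.07  ]
stand corner tri [ 0.5223 -0.1048  0.1373] [ 0.5108 -0.2074  0.0655]
collar [ 0.4823 -0.163   0.078 ]
plate c [0.5502 0.1906 0.106 ] [0.5384 0.1303 0.106 ] [0.479  0.1429 0.106 ] [0.4912 0.2013 0.106 ] [0.5154 0.1669 0.106 ]
cheeks [0.5814 0.2504 0.096 ] [0.495  0.2668 0.096 ] [0.5357 0.0529 0.096 ] [0.4505 0.0744 0.096 ]
mug [0.7131 0.0143 0.09  ] chalk [ 0.3844 -0.0086  0.022 ] big [ 0.4606 -0.2793  0.2   ] [ 0.4581 -0.272   0.2014] mallethead [ 0.6026 -0.2315  0.03  ]
[ 0.484  -0.1583  0.1463] [0.5038 0.1671 0.106 ] [ 0.4724 -0.2719  0.1086] [ 0.5771 -0.1279  0.0933]
```

```bash
python3 -m crank '{"steps":[[[0.6,1,0.4],[0,0,0.9]],[[0.6,1,0.4],[0,0,0.9]],[[0.6,1,0.4],[0,0,0.9]],[[0.6,1,0.4],[0,0,0.9]],[[0.6,1,0.4],[0,0,0.9]],[[0.6,1,0.4],[0,0,0.9]],[[0.6,1,0.4],[0,0,0.9]],[[0.6,1,0.2],[0,0,0.9]],[[0.6,1,0],[0,0,0.9]],[[0.6,1,0],[0,0,0.9]]]}' 87
python3 -m crank '{"steps":[[[0.6,1,0],[0,0,0]],[[0.6,1,0],[0,0,0]],[[0.6,1,0],[0,0,0]],[[0.6,1,0],[0,0,0]],[[0.6,1,0],[0,0,0]],[[0.6,1,0],[0,0,0]],[[0.4,0.8,0],[0,0,0]],[[0,0,0],[0,0,0]],[[0,0,0],[0,0,0]]]}'
python3 - <<'E'
from h import *
np.set_printoptions(precision=4,suppress=True)
st();c=snap("wrist","w1");print(c["vfov"],c["T"],proj(c,[.482,-.16,.148]),proj(c,[.482,-.16,.078]))
E
```

```text
time: 0.93
ee_pos: [0.3834, -0.3287, 0.2634]
eef_rot: [0.833, 0.553, 0.0, 0.0]
ft_force: [-1.1, 0.3, -0.7]
width: 0.0871
grip_force: 0.0
time: 1.68
ee_pos: [0.4831, -0.1588, 0.2629]
eef_rot: [0.834, 0.552, -0.0, -0.0]
ft_force: [-0.0, -0.5, -0.5]
width: 0.087
grip_force: 0.0
{'time': 1.6833, 'ee_pos': [0.4831, -0.1588, 0.2629], 'eef_rot': [0.8337, 0.5522, -0.0001, -0.0002], 'ft_force': [-0.036, -0.5487, -0.548], 'width': 0.087, 'grip_force': 0.0, 'joint_positions': [0.7192, 0.0753, -0.5157, 1.6188, 0.0372, 1.4578, -0.2003]}
61.92072293299341 [[ 0.9212  0.3771  0.096   0.5093]
 [-0.3891  0.8931  0.2258 -0.0955]
 [-0.0006 -0.2453  0.9694  0.4602]
 [ 0.      0.      0.      1.    ]] [320.2024 189.3438] [320.2107 176.172 ]
```

View pics/w1.png

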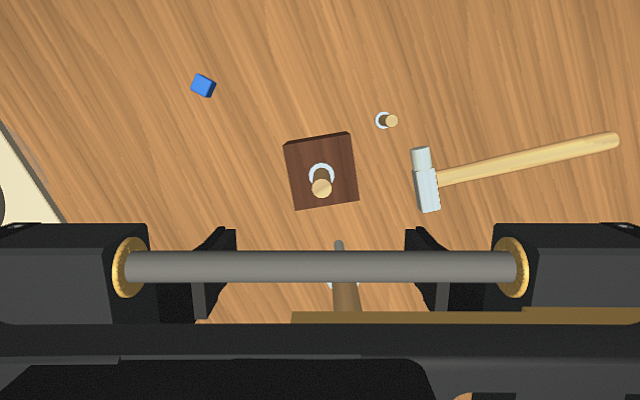

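The wrist picture shows the drift's handle top at (321.5,188) and its collar at (321,175), within about 1 mm of my prediction. The big look-alike is at (342,290), behind the gripper. I'll descend straight down and grip.

```bash
python3 -m crank '{"steps":[[[0,-0.06,-1],[0,0,0]],[[0,0,-1],[0,0,0]],[[0,0,-1],[0,0,0]],[[0,0,-1],[0,0,0]],[[0,0,-1],[0,0,0]],[[0,0,-1],[0,0,0]],[[0,0,-0.6],[0,0,0]],[[0,0,-0.4],[0,0,0]],[[0,0,0],[0,0,0]],[[0,0,0],[0,0,0]]]}'
python3 -m crank '{"steps":[[[0,0,0],[0,0,0]],[[0,0,0],[0,0,0]],[[0,0,0],[0,0,0]],[[0,0,0],[0,0,0]],[[0,0,0],[0,0,0]],[[0,0,0],[0,0,0]],[[0,0,0],[0,0,0]],[[0,0,0],[0,0,0]],[[0,0,0],[0,0,0]],[[0,0,0],[0,0,0]]]}' 10 50
```

```text
time: 2.57
ee_pos: [0.4827, -0.1622, 0.0885]
eef_rot: [0.835, 0.551, -0.0, -0.0]
ft_force: [0.3, -0.9, 0.4]
width: 0.0871
grip_force: 0.0
time: 3.4
ee_pos: [0.4829, -0.1615, 0.0881]
eef_rot: [0.834, 0.551, 0.0, -0.0]
ft_force: [-0.9, -0.1, -0.3]
width: 0.0281
grip_force: 0.0
```

```bash
python3 -m crank '{"steps":[[[0,0,0],[0,0,0]],[[0,0,0],[0,0,0]],[[0,0,0],[0,0,0]],[[0,0,0],[0,0,0]],[[0,0,0],[0,0,0]],[[0,0,0],[0,0,0]]]}'
python3 -m crank '{"steps":[[[0,0,0.5],[0,0,0]],[[0,0,1],[0,0,0]],[[0,0,1],[0,0,0]],[[0,0,1],[0,0,0]],[[0,0,1],[0,0,0]],[[0,0,0],[0,0,0]],[[0,0,0],[0,0,0]],[[0,0,0],[0,0,0]]]}'
python3 - <<'E'
from h import *
st(); c=snap("wrist","w2"); s=snap("scene","s2")
p=monitor.read_state()["ee_pos"]
print(proj(c,p+np.array([0,0,-.082])),proj(s,p+np.array([0,0,-.082])),proj(s,p),proj(s,p+np.array([0,0,.061])))
a=cv2.resize(c["pixels"][150:350,240:440],(400,400)); b=cv2.resize(s["pixels"][70:190,230:350],(400,400),interpolation=2)
cv2.imwrite("pics/w2c.png",np.hstack([a,b]))
E
```

```text
time: 3.9
ee_pos: [0.4829, -0.1615, 0.0882]
eef_rot: [0.834, 0.551, 0.0, 0.0]
ft_force: [0.4, -0.1, -0.2]
width: 0.0187
grip_force: 50.0
time: 4.57
ee_pos: [0.4824, -0.1614, 0.1998]
eef_rot: [0.834, 0.551, -0.0, -0.0]
ft_force: [-0.7, -0.9, -1.8]
width: 0.0189
grip_force: 50.0
{'time': 4.5667, 'ee_pos': [0.4824, -0.1614, 0.1998], 'eef_rot': [0.8345, 0.551, -0.0004, -0.0004], 'ft_force': [-0.7453, -0.8646, -1.8034], 'width': 0.0189, 'grip_force': 49.9916, 'joint_positions': [0.7206, 0.1041, -0.5176, 1.7219, 0.0529, 1.3306, -0.211]}
[320.57819065 195.76185043] [282.36345392 149.92863757] [278.11119966 117.28561687] [274.38351528  88.69540332]
```

View pics/w2c.png

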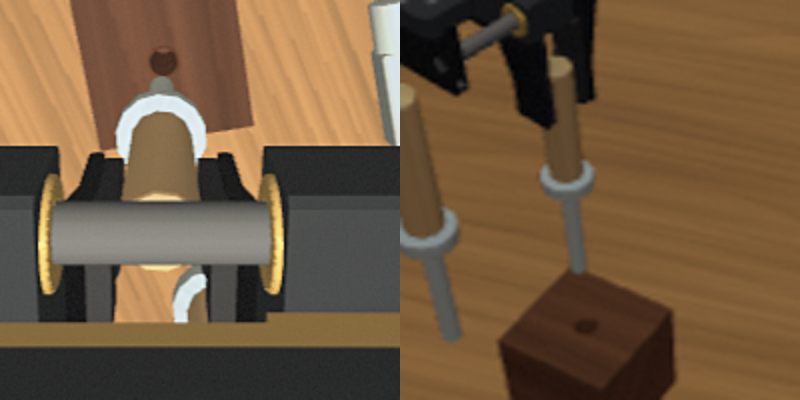

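The drift is held upright, with its tip under the TCP (wrist (321,190), scene (283,151)) and about 82 mm below it. The stand hole is visible at wrist (321,181). Next I go over the plate.

```bash
python3 -m crank '{"steps":[[[0.1,0.6,0.3],[0,0,0]],[[0.1,1,0.3],[0,0,0]],[[0.1,1,0.2],[0,0,0]],[[0.1,1,0],[0,0,0]],[[0.1,1,0],[0,0,0]],[[0.1,1,0],[0,0,0]],[[0.1,1,0],[0,0,0]],[[0.1,1,0],[0,0,0]],[[0.1,1,0],[0,0,0]],[[0.1,1,0],[0,0,0]]]}'
python3 -m crank '{"steps":[[[0.1,1,0],[0,0,0]],[[0.1,1,0],[0,0,0]],[[0.1,1,0],[0,0,0]],[[0,0.56,0],[0,0,0]],[[0,0,0],[0,0,0]],[[0,0,0],[0,0,0]],[[0,0,0],[0,0,0]]]}'
python3 - <<'E'
from h import *
np.set_printoptions(precision=4,suppress=True)
w=load("w2");print("stand hole",at(w,321,181,.07))
st(); c=snap("wrist","w3")
p=monitor.read_state()["ee_pos"]
print(proj(c,p+np.array([0,0,-.082])),proj(c,[.515,.1675,.106]))
cv2.imwrite("pics/w3c.png",cv2.resize(c["pixels"][120:220,250:380],(780,600),interpolation=2))
E
```

```text
time: 5.5
ee_pos: [0.5073, 0.0796, 0.2196]
eef_rot: [0.835, 0.551, -0.001, -0.0]
ft_force: [0.0, -0.2, -2.4]
width: 0.0188
grip_force: 50.0
time: 6.08
ee_pos: [0.5153, 0.1664, 0.2199]
eef_rot: [0.835, 0.551, -0.001, -0.0]
ft_force: [1.2, -0.2, -2.5]
width: 0.0191
grip_force: 50.0
stand hole [ 0.4839 -0.1582  0.07  ]
{'time': 6.0833, 'ee_pos': [0.5153, 0.1664, 0.2199], 'eef_rot': [0.8347, 0.5507, -0.0007, -0.0], 'ft_force': [1.1921, -0.2149, -2.4747], 'width': 0.0191, 'grip_force': 49.9913, 'joint_positions': [0.2923, 0.2118, -0.7869, 1.6009, 0.1519, 1.3935, -0.9149]}
[321.2202 196.138 ] [320.1281 186.9286]
```

View pics/w3c.png

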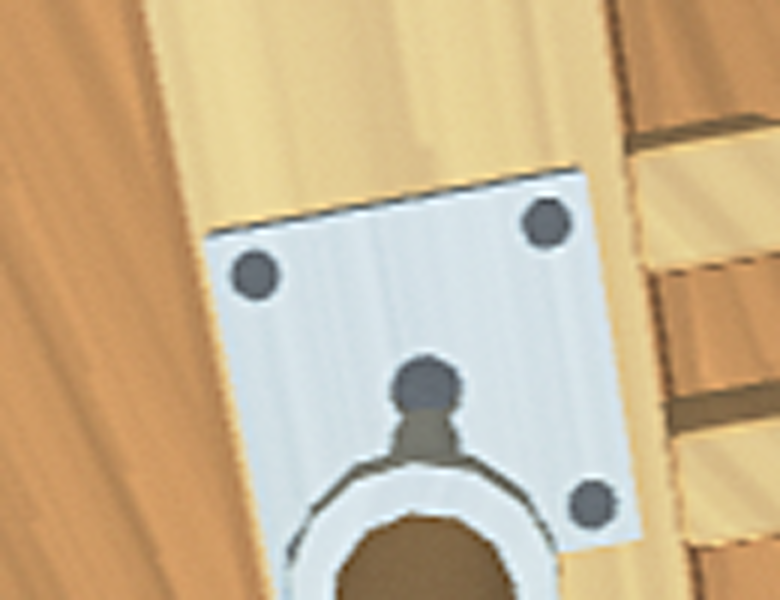

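The hole is at wrist (321,184.8) in full-picture pixels. The blade's tip edge at (321,188.3) just covers its lower rim. I'll work out the relative shift.

```bash
python3 - <<'E'
from h import *
np.set_printoptions(precision=4,suppress=True)
c=load("w3");zt=.2199-.082
h=at(c,321,184.8,.106)
e=at(c,321,188.3,zt); T=np.array(c["T"]); up=T[:2,1]/np.linalg.norm(T[:2,1])
t=e[:2]-up*.005
print("hole",h,"tip",t,"move units",(h[:2]-t)/.025)
E
```

```text
hole [0.5166 0.1691 0.106 ] tip [0.516  0.1679] move units [0.0232 0.0479]
```

```bash
python3 -m crank '{"steps":[[[0.02,0.05,-0.3],[0,0,0]],[[0,0,-0.5],[0,0,0]],[[0,0,-0.3],[0,0,0]],[[0,0,0],[0,0,0]],[[0,0,0],[0,0,0]],[[0,0,0],[0,0,0]]]}'
python3 -m crank '{"steps":[[[0,0,-0.04],[0,0,0]],[[0,0,-0.04],[0,0,0]],[[0,0,-0.04],[0,0,0]],[[0,0,0],[0,0,0]],[[0,0,0],[0,0,0]]]}'
```

```text
time: 6.63
ee_pos: [0.516, 0.1687, 0.1933]
eef_rot: [0.834, 0.551, 0.0, 0.0]
ft_force: [-0.5, -0.7, -1.9]
width: 0.0188
grip_force: 50.0
time: 7.05
ee_pos: [0.5159, 0.1688, 0.1902]
eef_rot: [0.834, 0.551, 0.0, 0.0]
ft_force: [0.3, -0.2, -2.4]
width: 0.0187
grip_force: 50.0
```

```bash
python3 -m crank '{"steps":[[[0,0,-0.03],[0,0,0]],[[0,0,-0.03],[0,0,0]],[[0,0,0],[0,0,0]],[[0,0,0],[0,0,0]]]}'
python3 -m crank '{"steps":[[[0,0,-0.03],[0,0,0]],[[0,0,0],[0,0,0]],[[0,0,0],[0,0,0]]]}'
```

```text
time: 7.38
ee_pos: [0.5159, 0.1687, 0.1886]
eef_rot: [0.834, 0.551, -0.0, -0.0]
ft_force: [0.8, -0.3, -1.0]
width: 0.0187
grip_force: 50.0
time: 7.63
ee_pos: [0.516, 0.1688, 0.188]
eef_rot: [0.834, 0.551, 0.0, 0.0]
ft_force: [0.8, -1.0, -0.5]
width: 0.019
grip_force: 50.0
```

```bash
python3 -m crank '{"steps":[[[0,0,-0.03],[0,0,0]],[[0,0,0],[0,0,0]],[[0,0,0],[0,0,0]]]}'
```

```text
time: 7.88
ee_pos: [0.5161, 0.1689, 0.1876]
eef_rot: [0.834, 0.551, 0.0, 0.0]
ft_force: [-0.2, 0.4, 3.3]
width: 0.0186
grip_force: 50.0
```

```bash
python3 - <<'E'
from h import *
c=snap("wrist","w4"); s=snap("scene","s4")
print(proj(c,[.5166,.1691,.106]),proj(s,[.5166,.1691,.106]))
a=cv2.resize(c["pixels"][150:220,285:355],(400,400),interpolation=2); b=cv2.resize(s["pixels"][180:230,420:470],(400,400),interpolation=2)
cv2.imwrite("pics/w4c.png",np.hstack([a,b]))
E
```

```text
[321.15475353 195.65897858] [446.32448999 205.56131847]
```

View pics/w4c.png

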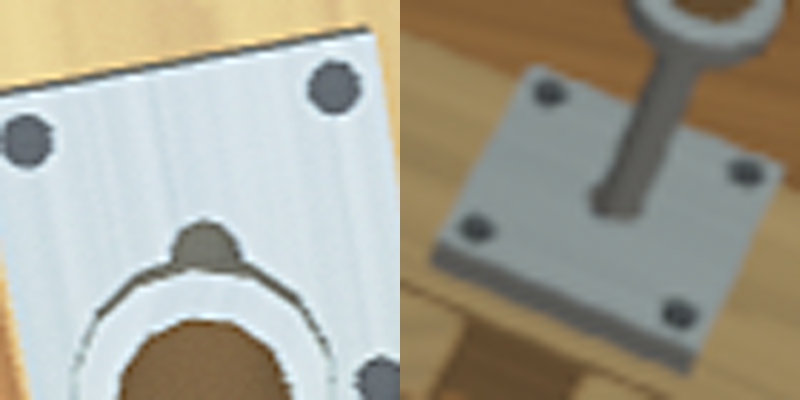

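Wrist and scene views both show the tip about 2 mm too far in +y: scene crop tip ~(623,206) against hole centre ~(612,202), with the hole's left edge showing. I'll slide toward −y in light contact.

```bash
python3 -m crank '{"steps":[[[-0.01,-0.03,0],[0,0,0]],[[-0.01,-0.03,0],[0,0,0]],[[0,0,0],[0,0,0]],[[0,0,0],[0,0,0]]]}'
python3 -m crank '{"steps":[[[0,-0.02,-0.01],[0,0,0]],[[0,0,0],[0,0,0]],[[0,0,0],[0,0,0]]]}'
```

```text
time: 8.32
ee_pos: [0.5155, 0.1674, 0.1874]
eef_rot: [0.834, 0.551, 0.0, 0.0]
ft_force: [-0.1, 0.9, 3.8]
width: 0.0189
grip_force: 50.0
time: 8.57
ee_pos: [0.515, 0.1663, 0.1862]
eef_rot: [0.835, 0.551, -0.001, -0.0]
ft_force: [-0.6, 0.0, -2.5]
width: 0.019
grip_force: 50.0
```

It dropped in: the force went and z kept falling. Lowering on gently.

```bash
python3 -m crank '{"steps":[[[0,0,-0.04],[0,0,0]],[[0,0,-0.04],[0,0,0]],[[0,0,0],[0,0,0]],[[0,0,0],[0,0,0]]]}'
python3 -m crank '{"steps":[[[0,0,-0.03],[0,0,0]],[[0,0,-0.03],[0,0,0]],[[0,0,0],[0,0,0]],[[0,0,0],[0,0,0]]]}'
```

```text
time: 8.9
ee_pos: [0.5152, 0.1667, 0.1847]
eef_rot: [0.834, 0.551, -0.0, -0.0]
ft_force: [0.2, 0.4, -1.8]
width: 0.0191
grip_force: 50.0
time: 9.23
ee_pos: [0.5154, 0.1667, 0.1834]
eef_rot: [0.834, 0.551, -0.0, 0.0]
ft_force: [0.4, 0.3, -1.0]
width: 0.0187
grip_force: 50.0
```

```bash
python3 -m crank '{"steps":[[[0,0,-0.06],[0,0,0]],[[0,0,-0.06],[0,0,0]],[[0,0,-0.06],[0,0,0]],[[0,0,-0.06],[0,0,0]],[[0,0,0],[0,0,0]],[[0,0,0],[0,0,0]]]}'
python3 -m crank '{"steps":[[[0,0,-0.04],[0,0,0]],[[0,0,-0.04],[0,0,0]],[[0,0,-0.04],[0,0,0]],[[0,0,0],[0,0,0]],[[0,0,0],[0,0,0]]]}'
```

```text
time: 9.73
ee_pos: [0.5153, 0.1667, 0.1773]
eef_rot: [0.834, 0.551, -0.0, -0.0]
ft_force: [1.2, -1.1, -0.8]
width: 0.0187
grip_force: 50.0
time: 10.15
ee_pos: [0.5154, 0.1667, 0.1744]
eef_rot: [0.834, 0.551, -0.0, -0.0]
ft_force: [0.0, 0.6, -1.3]
width: 0.0192
grip_force: 50.0
```

```bash
python3 -m crank '{"steps":[[[0,0,-0.03],[0,0,0]],[[0,0,-0.03],[0,0,0]],[[0,0,-0.03],[0,0,0]],[[0,0,-0.03],[0,0,0]],[[0,0,-0.03],[0,0,0]]]}'
python3 -m crank '{"steps":[[[0,0,-0.03],[0,0,0]],[[0,0,-0.03],[0,0,0]],[[0,0,-0.03],[0,0,0]],[[0,0,-0.03],[0,0,0]]]}'
```

```text
time: 10.57
ee_pos: [0.5163, 0.1677, 0.1725]
eef_rot: [0.834, 0.551, 0.002, 0.0]
ft_force: [-1.6, 0.9, 13.2]
width: 0.0191
grip_force: 50.0
time: 10.9
ee_pos: [0.5163, 0.1677, 0.1696]
eef_rot: [0.834, 0.551, 0.002, 0.0]
ft_force: [-2.3, 1.2, 11.5]
width: 0.0189
grip_force: 50.0
```

```bash
python3 -m crank '{"steps":[[[0,0,-0.04],[0,0,0]],[[0,0,-0.04],[0,0,0]],[[0,0,-0.04],[0,0,0]],[[0,0,-0.04],[0,0,0]],[[0,0,-0.04],[0,0,0]],[[0,0,-0.04],[0,0,0]],[[0,0,-0.04],[0,0,0]],[[0,0,-0.04],[0,0,0]]]}'
python3 -m crank '{"steps":[[[0,0,-0.04],[0,0,0]],[[0,0,-0.04],[0,0,0]],[[0,0,-0.04],[0,0,0]],[[0,0,-0.04],[0,0,0]],[[0,0,-0.04],[0,0,0]],[[0,0,-0.04],[0,0,0]],[[0,0,-0.04],[0,0,0]],[[0,0,-0.04],[0,0,0]]]}'
```

```text
time: 11.57
ee_pos: [0.5164, 0.1677, 0.1616]
eef_rot: [0.834, 0.551, 0.002, 0.0]
ft_force: [-2.2, 0.1, 12.7]
width: 0.019
grip_force: 50.0
time: 12.23
ee_pos: [0.5162, 0.1674, 0.153]
eef_rot: [0.834, 0.551, 0.001, 0.0]
ft_force: [-0.7, 0.9, 5.8]
width: 0.0189
grip_force: 50.0
```

```bash
python3 -m crank '{"steps":[[[0,0,-0.04],[0,0,0]],[[0,0,-0.04],[0,0,0]],[[0,0,-0.04],[0,0,0]],[[0,0,-0.04],[0,0,0]],[[0,0,-0.04],[0,0,0]],[[0,0,0],[0,0,0]],[[0,0,0],[0,0,0]]]}'
python3 - <<'E'
from h import *
s=snap("scene","s5");cv2.imwrite("pics/s5c.png",cv2.resize(s["pixels"][160:280,370:520],(750,600),interpolation=2))
E
```

```text
time: 12.82
ee_pos: [0.5153, 0.1667, 0.1465]
eef_rot: [0.834, 0.551, -0.0, -0.0]
ft_force: [0.4, 0.7, -1.5]
width: 0.0189
grip_force: 50.0
```

View pics/s5c.png

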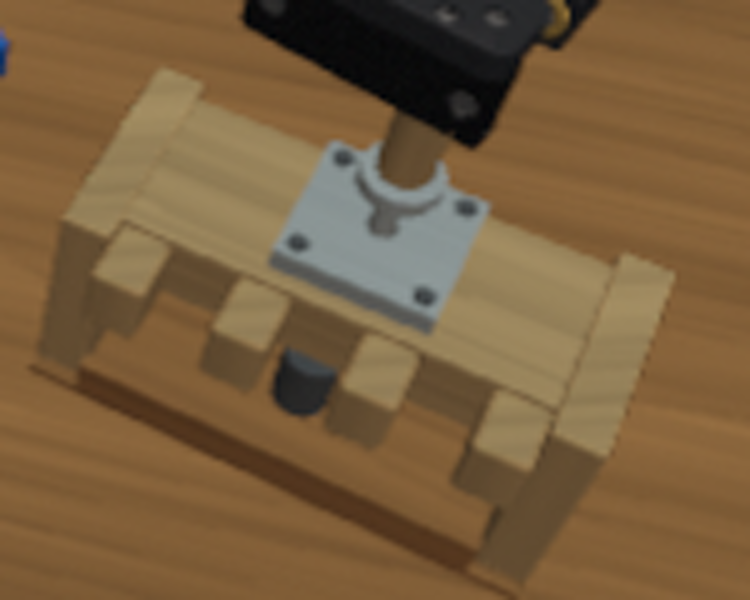

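The stud lies in the tray (crop (303,380)) and the force is back to baseline. I'll withdraw straight up, then go back over the stand.

```bash
python3 -m crank '{"steps":[[[0,0,0.2],[0,0,0]],[[0,0,0.4],[0,0,0]],[[0,0,0.4],[0,0,0]],[[0,0,0.4],[0,0,0]],[[0,0,0.4],[0,0,0]],[[0,0,0.4],[0,0,0]],[[0,0,0.3],[0,0,0]],[[0,0,0],[0,0,0]],[[0,0,0],[0,0,0]]]}'
python3 -m crank '{"steps":[[[-0.1,-0.6,0],[0,0,0]],[[-0.1,-1,0],[0,0,0]],[[-0.1,-1,0],[0,0,0]],[[-0.1,-1,0],[0,0,0]],[[-0.1,-1,0],[0,0,0]],[[-0.1,-1,0],[0,0,0]],[[-0.1,-1,0],[0,0,0]],[[-0.1,-1,0],[0,0,0]],[[-0.1,-1,0],[0,0,0]],[[-0.1,-1,0],[0,0,0]]]}'
python3 -m crank '{"steps":[[[-0.1,-1,0],[0,0,0]],[[-0.1,-1,0],[0,0,0]],[[-0.1,-1,-0.3],[0,0,0]],[[0,-0.53,-0.3],[0,0,0]],[[0,0,-0.2],[0,0,0]],[[0,0,0],[0,0,0]],[[0,0,0],[0,0,0]],[[0,0,0],[0,0,0]]]}'
python3 - <<'E'
from h import *
st(); c=snap("wrist","w6"); s=snap("scene","s6")
print(proj(c,[.4839,-.1582,.07]))
a=cv2.resize(c["pixels"][150:220,285:355],(400,400),interpolation=2); b=cv2.resize(s["pixels"][110:190,245:325],(400,400),interpolation=2)
cv2.imwrite("pics/w6c.png",np.hstack([a,b]))
E
```

```text
time: 13.62
ee_pos: [0.5156, 0.1668, 0.2095]
eef_rot: [0.835, 0.551, 0.0, 0.0]
ft_force: [0.6, 0.2, -1.7]
width: 0.0191
grip_force: 50.0
time: 14.45
ee_pos: [0.4897, -0.0745, 0.2085]
eef_rot: [0.834, 0.551, -0.0, -0.0]
ft_force: [0.2, 0.4, -1.8]
width: 0.0186
grip_force: 50.0
time: 15.12
ee_pos: [0.4833, -0.1599, 0.1893]
eef_rot: [0.834, 0.552, 0.0, -0.0]
ft_force: [0.0, 0.9, -1.7]
width: 0.0189
grip_force: 50.0
{'time': 15.1167, 'ee_pos': [0.4833, -0.1599, 0.1893], 'eef_rot': [0.8339, 0.552, 0.0002, -0.0001], 'ft_force': [0.0234, 0.9423, -1.7075], 'width': 0.0189, 'grip_force': 49.9925, 'joint_positions': [0.7272, 0.1116, -0.5293, 1.7372, 0.0578, 1.3082, -0.2158]}
[320.58534082 184.98522489]
```

View pics/w6c.png

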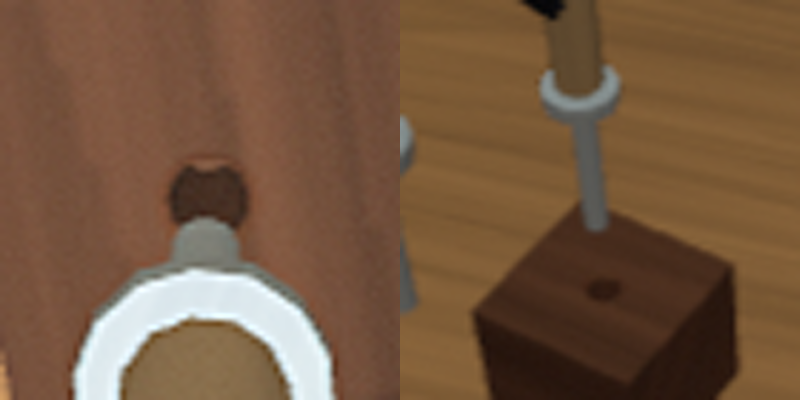

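Wrist crop: the stand hole centre is at about (207,196), with the tip lined up laterally. After correcting for the offset learned at the plate, the target is within 0.5 mm of the present xy. Going down.

```bash
python3 -m crank '{"steps":[[[0,-0.02,-0.4],[0,0,0]],[[0,0,-0.5],[0,0,0]],[[0,0,-0.4],[0,0,0]],[[0,0,-0.1],[0,0,0]],[[0,0,0],[0,0,0]],[[0,0,-0.06],[0,0,0]],[[0,0,-0.06],[0,0,0]],[[0,0,-0.06],[0,0,0]],[[0,0,0],[0,0,0]]]}'
python3 -m crank '{"steps":[[[0,0,-0.06],[0,0,0]],[[0,0,-0.06],[0,0,0]],[[0,0,-0.06],[0,0,0]],[[0,0,0],[0,0,0]]]}'
```

```text
time: 15.97
ee_pos: [0.4829, -0.1621, 0.1497]
eef_rot: [0.835, 0.551, 0.0, 0.0]
ft_force: [0.1, 0.2, -1.5]
width: 0.0187
grip_force: 50.0
time: 16.3
ee_pos: [0.4827, -0.162, 0.1448]
eef_rot: [0.834, 0.551, -0.0, -0.0]
ft_force: [-0.3, 0.6, -1.9]
width: 0.0189
grip_force: 50.0
```

```bash
python3 -m crank '{"steps":[[[0.01,0.03,-0.2],[0,0,0]],[[0,0,-0.3],[0,0,0]],[[0,0,-0.3],[0,0,0]],[[0,0,-0.3],[0,0,0]],[[0,0,-0.3],[0,0,0]],[[0,0,-0.3],[0,0,0]],[[0,0,-0.2],[0,0,0]],[[0,0,-0.1],[0,0,0]],[[0,0,-0.1],[0,0,0]],[[0,0,0],[0,0,0]]]}'
python3 -m crank '{"steps":[[[0,0,-0.04],[0,0,0]],[[0,0,-0.04],[0,0,0]],[[0,0,-0.04],[0,0,0]],[[0,0,-0.02],[0,0,0]],[[0,0,0],[0,0,0]],[[0,0,0],[0,0,0]]]}'
```

```text
time: 17.13
ee_pos: [0.483, -0.1612, 0.0923]
eef_rot: [0.834, 0.551, -0.0, -0.0]
ft_force: [0.2, -0.8, -1.7]
width: 0.019
grip_force: 50.0
time: 17.63
ee_pos: [0.4832, -0.1613, 0.0892]
eef_rot: [0.834, 0.551, 0.0, 0.0]
ft_force: [0.3, -0.4, -1.1]
width: 0.0186
grip_force: 50.0
```

```bash
python3 -m crank '{"steps":[[[0,0,-0.03],[0,0,0]],[[0,0,-0.03],[0,0,0]],[[0,0,0],[0,0,0]],[[0,0,0],[0,0,0]]]}'
```

```text
time: 17.97
ee_pos: [0.4834, -0.1614, 0.0881]
eef_rot: [0.834, 0.551, 0.0, 0.0]
ft_force: [-1.4, 0.6, 4.5]
width: 0.019
grip_force: 50.0
```

Seated at the same height it was picked up from. Release, let the fingers open, and rise.

```bash
python3 -m crank '{"steps":[[[0,0,0.02],[0,0,0]],[[0,0,0],[0,0,0]],[[0,0,0],[0,0,0]],[[0,0,0],[0,0,0]],[[0,0,0],[0,0,0]],[[0,0,0],[0,0,0]],[[0,0,0],[0,0,0]],[[0,0,0],[0,0,0]],[[0,0,0],[0,0,0]],[[0,0,0],[0,0,0]]]}' 80
python3 -m crank '{"steps":[[[0,0,0.3],[0,0,0]],[[0,0,0.6],[0,0,0]],[[0,0,1],[0,0,0]],[[0,0,1],[0,0,0]],[[0,0,1],[0,0,0]],[[0,0,1],[0,0,0]],[[0,0,1],[0,0,0]],[[0,0,0],[0,0,0]],[[0,0,0],[0,0,0]]]}'
python3 - <<'E'
from h import *
s=snap("scene","s7");t=snap("top","t7");S=s["pixels"]
cv2.imwrite("pics/s7c.png",cv2.resize(S[60:360,130:530],(800,600),interpolation=2))
E
```

```text
time: 18.8
ee_pos: [0.4832, -0.1612, 0.0882]
eef_rot: [0.834, 0.551, 0.0, 0.0]
ft_force: [0.9, 0.2, 0.0]
width: 0.0758
grip_force: 0.0
time: 19.55
ee_pos: [0.4839, -0.1614, 0.2374]
eef_rot: [0.834, 0.551, 0.001, 0.001]
ft_force: [-0.0, 0.0, -0.8]
width: 0.0797
grip_force: 0.0
```

View pics/s7c.png

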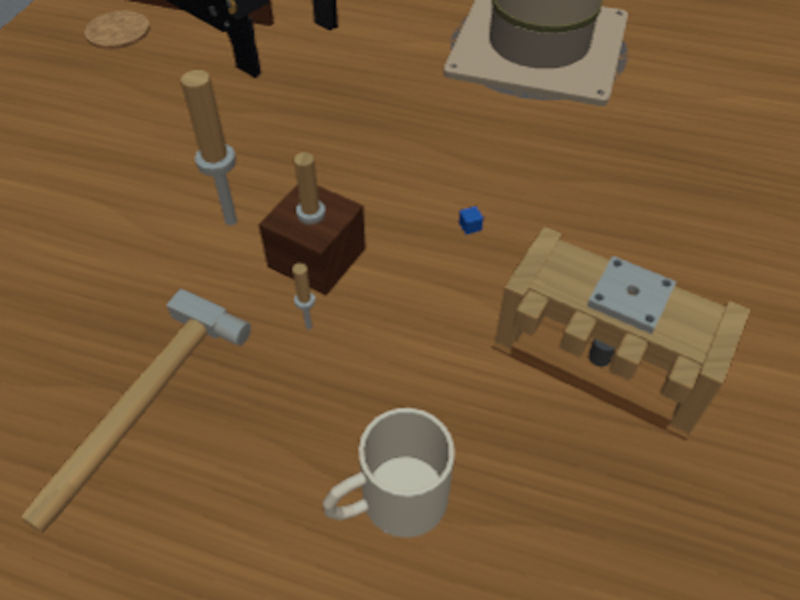

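The drift stands upright in the stand (crop (310,190)), the stud is in the tray (601,351), and the mug, chalk and mallet are where they were. The gripper is clear of everything.

```bash
python3 -c "
from bench import ticket; print(ticket.close_job())"
```

```text
the job is handed in; nothing more can be done
None
```

The stud is out and in the catch tray, the drift is back upright in its stand, and the mug, chalk and mallet weren't moved; the highest load I read on the rest was about 16 N (limit 25 N), and the job was handed in at about 20 s (limit 72 s).

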